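# True up a test board with the straightedge, then hang the straightedge up

## Task

Bring the plywood test board into line with the marble plate: lay the straightedge flat on the bench in front of them and slide it flush against the plate's front edge, reaching across both, so that it pushes the board back until their fronts are in one line, and let go of it there. Then take the straightedge up again and leave it hanging by its handle on the hook, with the board still in line. Move the board only with the straightedge, not with the gripper, and leave the other things where they are.

Things in the scene. Friction and masses are not known exactly. Their poses are not given: they have to be found in the camera images.
- straightedge: The loose straightedge, 0.35 kg: a flat aluminium bar 280 long (its x) x 34 wide (its y) x 12 thick with a wooden bow handle standing on its top. It is the same if turned half round. Origin: centre of the bar's underside, z up. It starts lying flat on the bench at the left or right, its length pointing roughly away from the robot (up to 0.4 rad off).
- bar_center (a point): Centre of the straightedge's bar, 6 above its underside; axes as the straightedge. The bar's long side faces are 17 away along y, its ends 140 away along x.
- handle_mid (a point): Middle of the handle's grip, 63 above the bar's underside; axes as the straightedge. The grip is a level wooden rail of 12 x 12 section, 134 long along x, carried by a leg at each end (legs centred 61 from the middle, 12 thick). Clear opening under the rail: 110 long x 45 high.
- plate: The marble mixing plate, 150 deep (its x) x 180 wide (its y) x 20 high, fixed to the bench. Origin: centre of its underside. Its x points away from the robot (yaw up to 0.2 rad), y to the left, z up.
- plate_edge (a point): Middle of the plate's straight front (robot-side) edge face, 10 above the bench; axes as the plate: the face lies along y, +x goes into the plate.
- panel_front (a point): Middle of the front (robot-side) face of the loose plywood test board, 10 above the bench; axes as the board, +x into the board, z up. The board is 90 x 90 x 20 high, 0.15 kg, lies flat on the bench just left (+y) of the plate with a gap of about 10 to 20, turned a little (up to 0.1 rad from the plate), and sticks out 14 to 32 in front of the plate's edge.
- hook_seat (a point): Top of the level hook rod where a thing hangs, 194 above the bench; axes as the hook stand, which is fixed on the bench on the side opposite to the straightedge's start. The rod is 8 thick and runs along x from its post (18 thick, 220 high, at x = +90) towards the robot (-x) to x = -22, then turns up to its tip at x = -30, whose top is 14 above the seat. The stand's foot covers x = 35 to 145, y = -50 to 50, 14 high. The stand is yawed up to 0.3 rad.
- muller: glass muller standing on the plate: round foot 72 across, thin stem, knob on top, 108 high; origin: centre of its underside
- pigment_bottle: small pigment jar standing on the plate, 40 across, 60 high; origin: centre of its underside
- pot_a: lidded sample pot beyond the plate, 72 across, 65 high; origin: centre of its underside
- pot_b: second such pot; origin: centre of its underside
- cup: open white plastic cup beyond the plate, 70 across, 85 high; origin: centre of its underside
- syringe: capped plastic syringe lying near the robot, about 150 long along its y, 24 high; origin: middle, at its underside
There are look-alikes about, which are no part of the job. There is more than one size of the plate; the job needs the smallest.

How it is judged:
By the outcome, as a careful person would: the job done as asked, in the order asked, and still so for the second after the job is handed in, with the robot touching nothing.
It also fails if it takes over 72 s, if anything falls off the work surface, if the arm or the gripper's body presses on something with over 40 N, if the wrist force passes 120 N, or if a joint passes its speed limit or range.

## Robot

A 6-joint arm with a two-finger parallel gripper is mounted at the origin on the work surface. World frame = base frame: x ahead of the robot, y to its left, z up, the work surface at z = 0. Lengths are in mm, angles in rad, forces in N, time in s.
With the tool pointing down it reaches from about 300 to 775 mm from the base axis. Payload 14.6 kg.
Tool frame: the origin (TCP) lies between the finger pads; the fingertips stand 8 mm ahead of it and the grasp point (between the pads) lies 11 mm behind it; z points along the fingers, y is the direction in which the jaws open and shut (so a half turn about z gives the same grasp; the last joint's range is limited). The gripper opens to 94 mm and grips with 3 to 60 N. Pads are 16 mm wide; open, the fingers measure 119 mm over their backs; the gripper's body (75 mm by 177 mm) begins 78 mm behind the grasp point.
Start: joints at [-1.237, 0.3, 1.521, -0, 1.321, -0.067], TCP at [214.578, -506.405, 213.446] pointing down, gripper open.
Joint ranges: [-3.03, 3.03], [-0.79, 2.21], [0.23, 2.52], [-1.04, 4.18], [0, 3.07], [-2.55, 2.55]. Speed limits (rad/s): [2.22, 2.22, 2.57, 3.14, 3.14, 3.14].

## Interface

Orientations are given as [roll, pitch, yaw] about the fixed x, y, z axes, in that order (R = Rz(yaw) Ry(pitch) Rx(roll)).
In Python, from cell import manip gives the robot as it stands. The module is installed in compiled form; this text tells all that it offers.
- The arm moves only by the tool send_rows, never from a script. Its argument "series" is a list that holds one entry, the list of rows, each a list of 5 numbers: the opening, from 0 (shut) to 1 (fully open), then the shift along the tool's x, y, z in mm, then the turn about the tool's z in degrees. In form: [[[gripper, dx, dy, dz, roll], ...]]. A call has 1 to 10 rows; each row is the pose to reach, as a shift and turn from the pose commanded when the call began, along the tool's axes at that moment; what a row does not reach only later rows make up. A row lasts 1/10 s, in which the tool goes at most 50 mm and 8.59 degrees, less where a joint would pass 70% of its speed; a pose out of reach is approached as far as the arm can. A call with a gripper value outside its range is refused whole. The fingers move at their own pace and stop on an object; "newtons" is the grip in N (left out, the last holds). Time passes only in rows, so rows that repeat a pose let the fingers close. It gives the time, the measured TCP pose, the force and the opening at its end, in the units of the state.
- manip.read_state(): the state, without advancing time (a new reading comes with each control period).
- manip.camera(name): name is "scene" or "top" or "wrist"; returns a dict with "img" (384x512x3 uint8, red, green, blue), "vfov" (degrees; the focal length in pixels is half the picture's height over the tangent of half this angle, whatever the lens; pixels are square), "cx", "cy" (the principal point, pixels), "pose" (4x4, takes a point from camera to world coordinates); the wrist camera has in their place "T_tool_cam" (4x4, takes a point from camera to tool coordinates, whose origin is the TCP and whose axes are the flange's). Camera axes: x right, y down, z forward; pixel columns grow to the right and rows downward; lengths in mm; the calibration is good to about 2 mm. A picture is of the moment at which its call begins: read the wrist's pose just before it. There is no depth.
- manip.sign_off(): hands the job in, once; it reports no verdict.
Trained networks look in a picture, given as the dict that the camera call returned (one of the last four; its "shot" number tells which), for a name from the list of things; names that differ only in an ending like _2 or _b are one class to them, and where a whole thing is asked for, a point or a joint stands for the part that bears it (a point fixed in the world has none). Each returns a list of dicts, best first, with "conf" (0 to 1); they miss things now and then, are a little off and sometimes report something else, mostly with a low value. They report only what shows in the picture. A call takes as long as a camera call. They do not tell look-alikes from the thing itself.
- manip.find_in(target, picture): "rect" ([left, top, width, height] in pixels, round what is visible of it).
- manip.silhouettes(target, picture): "pixels" (384x512 bool, what is visible of it) and "rect" ([left, top, width, height] in pixels, round what is visible of it).
The state is a dict: "clock": time; "joints": joint angles; "qd": joint speeds; "effort": joint torques, N m; "eef_pos": TCP position; "eef_rot": TCP orientation; "wrist_force": force on the tool from outside, world axes, zero at the start; "moment": the same for the moment, N m; "finger_gap": finger opening in mm.
Only numpy, scipy, OpenCV 4.12 (cv2) and the standard library are available. Lean on these libraries where they do the work, as an engineer would, in place of code of your own. Each camera call takes 0.05 s, during which the arm holds its last target. There are 200 camera calls.

## Working session

There is one attempt and no reset: what is moved stays moved. The work goes in short steps, Python scripts to look and compute and a tool call to move; the robot and the scene stay as the last step left them, time stands still between calls to the robot, and variables do not carry over. Pictures are saved under pics/ and viewed, about 8 in all and at most 12, crops included, and the job is handed in when it is done.

Besides the shell and the picture viewer there is one more tool, called after "Call:" in YAML: its name, and indented under it one key for each argument. send_rows: Moves the arm, as the interface text tells. Its arguments: {"type":"object","properties":{"series":{"type":"array"},"newtons":{"type":"number"}},"required":["series"]}

```bash
mkdir -p pics
cat > h.py <<'E'
import numpy as np, cv2, json
from cell import manip
from scipy.spatial.transform import Rotation as R
def cam(name):
    s=manip.read_state(); c=manip.camera(name)
    if name=="wrist":
        T=np.eye(4); T[:3,:3]=R.from_euler('xyz',s['eef_rot']).as_matrix(); T[:3,3]=s['eef_pos']
        c['P']=T@np.array(c['T_tool_cam'])
    else: c['P']=np.array(c['pose'])
    c['f']=192/np.tan(np.radians(c['vfov'])/2)
    return c
def save(c,n,sc=1.5): cv2.imwrite(f'pics/{n}.png',cv2.resize(np.ascontiguousarray(c['img'][:,:,::-1]),None,fx=sc,fy=sc,interpolation=cv2.INTER_CUBIC))
def px2w(c,uv,z):
    uv=np.atleast_2d(np.array(uv,float)); d=np.c_[(uv[:,0]-c['cx'])/c['f'],(uv[:,1]-c['cy'])/c['f'],np.ones(len(uv))]@c['P'][:3,:3].T
    o=c['P'][:3,3]; return o+d*((z-o[2])/d[:,2])[:,None]
def w2px(c,p):
    p=np.atleast_2d(np.array(p,float)); q=(p-c['P'][:3,3])@c['P'][:3,:3]
    return np.c_[q[:,0]/q[:,2]*c['f']+c['cx'],q[:,1]/q[:,2]*c['f']+c['cy']]
def st():
    s=manip.read_state(); print(s['clock'],np.round(s['eef_pos'],1),np.round(s['eef_rot'],3),np.round(s['wrist_force'],1),round(s['finger_gap'],1)); return s
E
python3 - <<'E'
from h import *
st()
for n in ("top","scene"):
    c=cam(n); save(c,n+"0")
    print(n,c['f'],c['cx'],c['cy'],np.round(c['P'],2).tolist())
    for t in ("straightedge","plate","panel_front","hook_seat","muller","pigment_bottle","pot_a","cup","syringe"):
        print(t,[(r['rect'],round(r['conf'],2)) for r in manip.find_in(t,c)])
E
```

```text
0.0 [ 214.5 -506.2  212.9] [-3.14  -0.     0.401] [-0.3  0.7  0.4] 93.7
top 481.28714231453273 257.11071471094544 186.34026127729814 [[-0.01, -0.99, 0.11, 350.84], [-1.0, 0.01, -0.03, 17.79], [0.03, -0.11, -0.99, 1366.39], [0.0, 0.0, 0.0, 1.0]]
straightedge [([124.9, 119.6, 44.3, 95.4], 0.91)]
plate [([224.8, 114.3, 68.5, 54.9], 0.96), ([310.2, 223.0, 87.6, 75.2], 0.65), ([89.5, 251.7, 102.1, 97.0], 0.65)]
panel_front [([189.7, 144.4, 39.5, 36.2], 0.78), ([223.7, 108.9, 73.7, 60.6], 0.54)]
hook_seat [([331.5, 113.7, 48.5, 54.6], 0.82)]
muller [([262.7, 112.8, 20.4, 23.7], 0.66), ([218.4, 68.9, 27.0, 24.9], 0.64), ([223.2, 111.5, 72.6, 57.7], 0.49)]
pigment_bottle [([234.6, 121.3, 14.4, 12.8], 0.67)]
pot_a [([178.6, 72.6, 25.1, 33.8], 0.97), ([217.5, 68.6, 28.3, 26.9], 0.6)]
cup [([271.9, 62.1, 21.7, 35.1], 0.65)]
syringe [([205.6, 224.3, 51.7, 16.2], 0.54)]
scene 466.6769933984677 260.3801646487002 191.62019466280108 [[-0.43, 0.75, -0.5, 1091.67], [0.9, 0.37, -0.23, 276.64], [0.01, -0.55, -0.84, 1117.78], [0.0, 0.0, 0.0, 1.0]]
straightedge [([180.5, 217.7, 87.2, 74.5], 0.66), ([310.4, 243.1, 77.2, 76.5], 0.62)]
plate [([353.7, 140.7, 87.4, 65.9], 0.84), ([185.1, 219.8, 82.8, 70.5], 0.7), ([154.3, 92.4, 99.0, 73.2], 0.61)]
panel_front [([266.9, 235.0, 39.9, 41.6], 0.84)]
hook_seat [([118.2, 137.8, 45.7, 101.7], 0.72)]
muller [([193.1, 235.7, 26.6, 35.0], 0.73)]
pigment_bottle [([235.4, 254.6, 13.5, 19.0], 0.59)]
pot_a [([251.3, 314.0, 29.7, 37.6], 0.77), ([210.3, 299.7, 27.3, 39.3], 0.72)]
cup [([150.2, 272.0, 34.4, 36.6], 0.79), ([309.6, 243.3, 79.1, 77.0], 0.59)]
syringe [([275.7, 175.9, 42.5, 33.9], 0.63)]
```

View pics/top0.png

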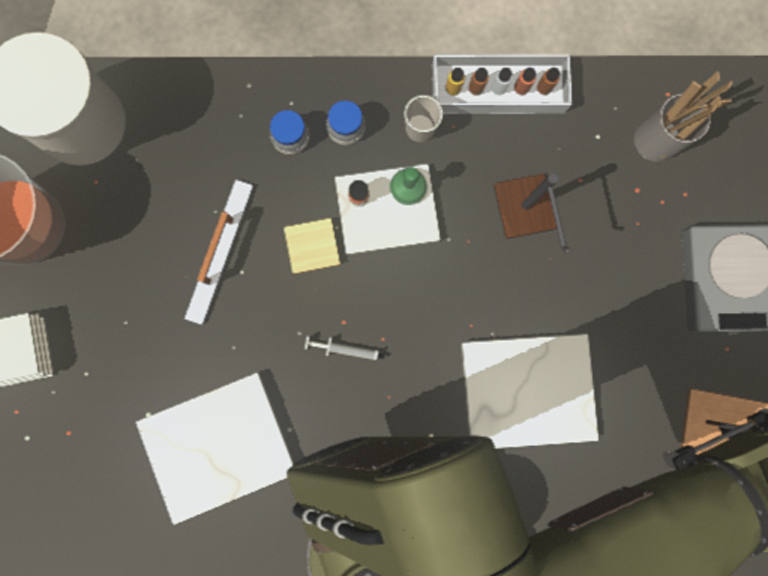

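View pics/scene0.png

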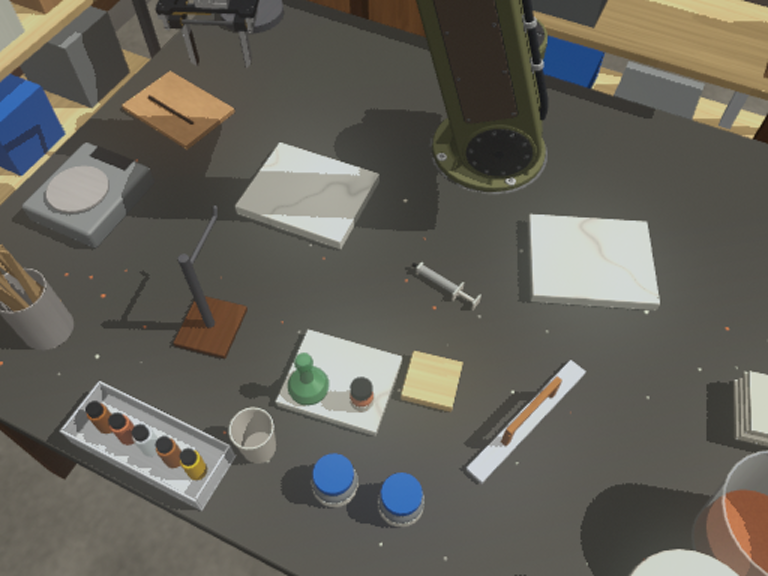

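Run:
```python
from h import *
c=cam("top")
for t,z in (("straightedge",12),("plate",20),("panel_front",20),("hook_seat",14),("hook_seat",200)):
    for r in manip.silhouettes(t,c)[:1]:
        m=r['pixels'].astype(np.uint8); cn=max(cv2.findContours(m,0,1)[0],key=cv2.contourArea)
        w=px2w(c,cn[:,0,:],z)[:,:2].astype(np.float32)
        (ce,sz,a)=cv2.minAreaRect(w); print(t,np.round(ce,1),np.round(sz,1),round(a,1),"\n",np.round(cv2.boxPoints((ce,sz,a)),1).tolist())
```

```text
straightedge [563.  292.3] [ 43.5 278. ] 70.5 
 [[424.70001220703125, 318.1000061035156], [686.7000122070312, 225.39999389648438], [701.2999877929688, 266.3999938964844], [439.20001220703125, 359.1000061035156]]
plate [639.4 -27.8] [151.8 180.9] 7.8 
 [[551.9000244140625, 51.5], [576.5, -127.80000305175781], [726.9000244140625, -107.0999984741211], [702.2999877929688, 72.0999984741211]]
panel_front [570.5 116.9] [93.9 89.8] 9.8 
 [[516.7000122070312, 153.1999969482422], [531.9000244140625, 64.69999694824219], [624.4000244140625, 80.5999984741211], [609.2000122070312, 169.10000610351562]]
hook_seat [ 626.  -302.6] [157.9 125.8] 6.0 
 [[540.9000244140625, -248.1999969482422], [554.0, -373.3999938964844], [711.0999755859375, -357.0], [698.0, -231.8000030517578]]
hook_seat [ 588.2 -258.5] [136.2 108.5] 6.0 
 [[514.7999877929688, -211.60000610351562], [526.0999755859375, -319.6000061035156], [661.5, -305.3999938964844], [650.2000122070312, -197.5]]
```

The top picture shows the straightedge at the left (185–250, 180–322), the small plate at the centre with the board just left of it, and the hook stand at the right (495–565, 175–247). The two big marble slabs nearer the robot are look-alikes. The scene view agrees. I'll go above the straightedge first.

Call:
send_rows:
  series:
    - [[1,630,-596,-80,-137],[1,630,-596,-80,-137],[1,630,-596,-80,-137],[1,630,-596,-80,-137],[1,630,-596,-80,-137],[1,630,-596,-80,-137],[1,630,-596,-80,-137],[1,630,-596,-80,-137],[1,630,-596,-80,-137],[1,630,-596,-80,-137]]

```text
clock: 2.3
eef_pos: [414.5, -48.2, 259.9]
eef_rot: [3.141, 0.001, 1.907]
wrist_force: [0.7, -1.8, -0.5]
finger_gap: 93.9
```

```bash
cat >> h.py <<'E'
def go(x,y,z,yaw):
    s=st(); a=R.from_euler('xyz',s['eef_rot']); d=a.inv().apply(np.array([x,y,z])-s['eef_pos'])
    dy=(yaw-s['eef_rot'][2]+np.pi)%(2*np.pi)-np.pi
    print("go",np.round(d,1),"roll",round(-np.degrees(dy),1))
E
python3 -c "
from h import *
go(563,285,290,2.80)"
```

```text
2.3 [414.5 -48.2 259.9] [3.141e+00 1.000e-03 1.907e+00] [ 0.7 -1.8 -0.5] 93.9
go [265.5 250.2 -30. ] roll -51.2
```

Call:
send_rows:
  series:
    - [[1,265,250,-30,-51],[1,265,250,-30,-51],[1,265,250,-30,-51],[1,265,250,-30,-51],[1,265,250,-30,-51],[1,265,250,-30,-51],[1,265,250,-30,-51],[1,265,250,-30,-51],[1,265,250,-30,-51]]

```text
clock: 3.2
eef_pos: [564.8, 283.2, 288.3]
eef_rot: [-3.141, -0.001, 2.793]
wrist_force: [-0.1, -0.7, -0.2]
finger_gap: 94.4
```

Run:
```python
from h import *
st(); c=cam("wrist"); save(c,"w1"); print(np.round(c['T_tool_cam'],2).tolist(),c['f'],c['cx'],c['cy'])
for r in manip.silhouettes("straightedge",c)[:1]:
    m=r['pixels'].astype(np.uint8); print(r['rect'],r['conf'],m.sum())
    # rail: brown pixels
    hsv=cv2.cvtColor(c['img'],cv2.COLOR_RGB2HSV); k=(m>0)&(hsv[:,:,1]>100)
    for q,z in ((k,69),(m>0,12)):
        cn=max(cv2.findContours(q.astype(np.uint8),0,1)[0],key=cv2.contourArea)
        print(z,[np.round(v,1) for v in cv2.minAreaRect(px2w(c,cn[:,0],z)[:,:2].astype(np.float32))])
```

```text
3.2 [564.8 283.2 288.3] [-3.141e+00 -1.000e-03  2.793e+00] [-0.1 -0.7 -0.2] 94.4
[[-0.0, -0.96, -0.28, 83.01], [1.0, -0.0, -0.0, -0.53], [0.0, -0.28, 0.96, -171.1], [0.0, 0.0, 0.0, 1.0]] 276.3389713117936 257.4300707473834 191.23699166232402
[252.2, 70.7, 22.7, 166.7] 0.71 3517
69 [array([563.3, 291. ]), array([  8.5, 131.1]), np.float64(70.5)]
12 [array([565.2, 291.6]), array([ 35.6, 275.7]), np.float64(71.0)]
```

View pics/w1.png

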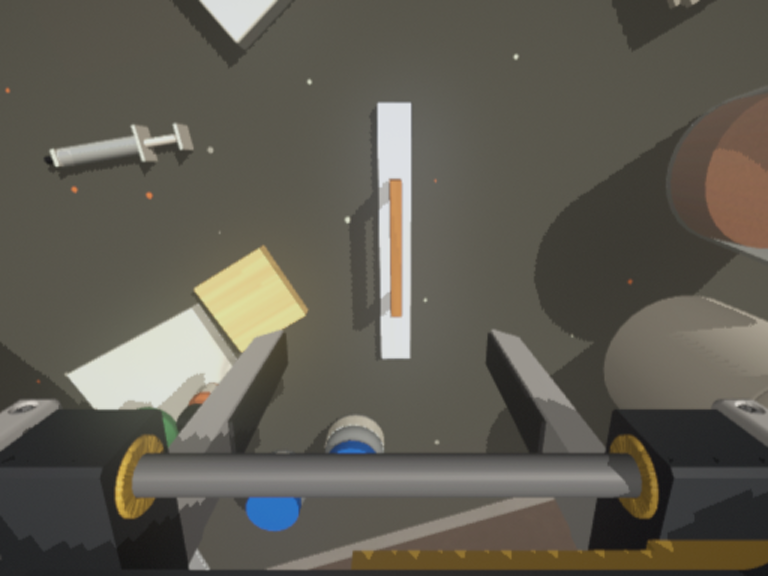

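The wrist picture shows the straightedge (378–411, 102–358) with its rail centred under the fingers. The rail's centre is about (564, 291), yaw −0.335. I'll descend and grip it at the middle.

Call:
send_rows:
  series:
    - [[1,3,7,50,-0.8],[1,3,7,100,-0.8],[0.6,3,7,150,-0.8],[0.5,3,7,200,-0.8],[0.5,3,7,236,-0.8],[0.5,3,7,236,-0.8],[0,3,7,236,-0.8],[0,3,7,236,-0.8],[0,3,7,236,-0.8],[0,3,7,236,-0.8]]
  newtons: 40

```text
clock: 4.3
eef_pos: [564.9, 289.2, 55.0]
eef_rot: [3.14, 0.002, 2.805]
wrist_force: [-0.6, 0.9, 0.2]
finger_gap: 33.1
```

Call:
send_rows:
  series:
    - [[0,0,0,0,0],[0,0,0,0,0],[0,0,0,0,0],[0,0,0,0,0],[0,0,0,0,0]]

```text
clock: 4.8
eef_pos: [564.4, 289.2, 53.5]
eef_rot: [3.141, 0.0, 2.805]
wrist_force: [0.3, 1.5, 1.9]
finger_gap: 11.4
```

Run:
```python
from h import *
go(564,291,180,2.806)
```

```text
4.8 [564.4 289.2  53.5] [3.141 0.    2.805] [0.3 1.5 1.9] 11.4
go [   0.9    1.6 -126.5] roll -0.1
```

Call:
send_rows:
  series:
    - [[0,0,0,-40,0],[0,0,0,-80,0],[0,0,0,-100,0],[0,0,0,-100,0]]

```text
clock: 5.2
eef_pos: [565.2, 289.4, 156.0]
eef_rot: [3.139, 0.003, 2.805]
wrist_force: [0.8, -0.5, -4.5]
finger_gap: 11.7
```

Run:
```python
from h import *
c=cam("top"); im=cv2.imread('pics/top0.png'); g=im.min(axis=2).astype(float)/1.0
cc=lambda u:(np.array(u)+.5)/1.5-.5
def front(u0,u1,v0,v1,img):
    P=[]
    for u in range(u0,u1):
        col=img[v0:v1,u]; d=-np.diff(cv2.GaussianBlur(col[:,None],(1,5),0)[:,0]); k=int(d.argmax())
        w=d[max(k-2,0):k+3]; P.append((u,v0+max(k-2,0)+(w*np.arange(len(w))).sum()/w.sum()+.5))
    return np.array(P)
for nm,a,img in (("plate",(355,430,225,265),g),("board",(298,332,255,285),im[:,:,2].astype(float))):
    P=front(*a,img); l=cv2.fitLine(P.astype(np.float32),cv2.DIST_HUBER,0,.01,.01).ravel()
    q=cc([[l[2]-30*l[0],l[3]-30*l[1]],[l[2]+30*l[0],l[3]+30*l[1]]])
    for z in (0,20):
        w=px2w(c,q,z)[:,:2]; d=w[0]-w[1]; print(nm,z,np.round(w,1).tolist(),"yaw",round(np.arctan2(-d[0],d[1]),4))
# hook: post & rod
for uv,z in (((495,182),14),((548,176),14),((557,232),14),((507,237),14),((553,180),220),((552,184),190),((566,246),200),((562,235),194)):
    print(uv,np.round(px2w(c,cc([uv]),z),1))
st()
big=cv2.resize(im[100:340,250:600],None,fx=2.2,fy=2.2,interpolation=cv2.INTER_CUBIC); cv2.imwrite('pics/crop.png',big)
```

```text
plate 0 [[561.7, 21.6], [577.4, -92.5]] yaw 0.1371
plate 20 [[558.6, 21.5], [574.1, -90.9]] yaw 0.1371
board 0 [[517.8, 168.7], [539.3, 56.9]] yaw 0.1897
board 20 [[515.4, 166.5], [536.6, 56.3]] yaw 0.1897
(495, 182) [[ 691.6 -235.1   14. ]]
(548, 176) [[ 702.7 -338.3   14. ]]
(557, 232) [[ 592.9 -351.2   14. ]]
(507, 237) [[ 584.2 -254.7   14. ]]
(553, 180) [[ 642.3 -292.   220. ]]
(552, 184) [[ 643.1 -298.1  190. ]]
(566, 246) [[ 536.1 -314.4  200. ]]
(562, 235) [[ 555.6 -310.2  194. ]]
5.25 [564.4 289.  153.4] [3.141e+00 1.000e-03 2.805e+00] [-0.8  0.1 -3.9] 11.4
```

View pics/crop.png

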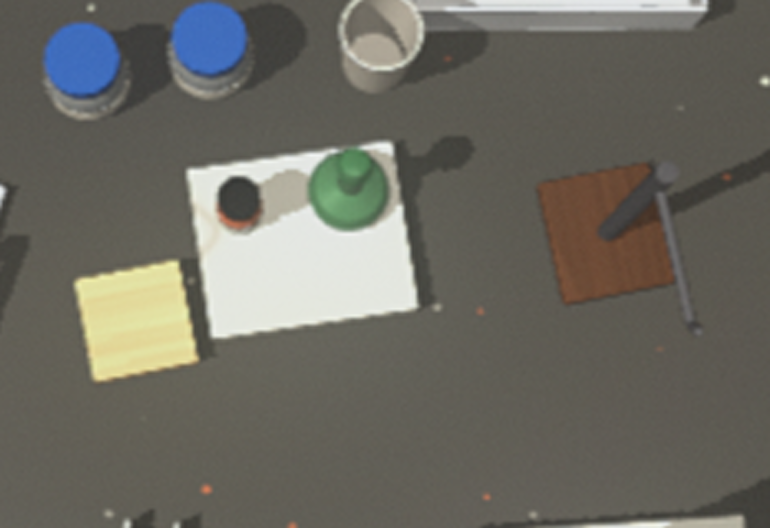

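Crop: plate front edge runs (212,338)–(417,308), and the board front (95,381)–(198,360) sticks out in front. The hook rod runs from its post at (665,172) to the tip at (695,328). Next I'll carry the straightedge to the front of the board.

```bash
python3 -c "
from h import *
go(504,26.5,150,1.708)"
```

```text
5.25 [564.4 289.  153.4] [3.141e+00 1.000e-03 2.805e+00] [-0.8  0.1 -3.9] 11.4
go [ -29.8 -267.7    3.3] roll 62.8
```

Call:
send_rows:
  series:
    - [[0,-30,-268,3,62.8],[0,-30,-268,3,62.8],[0,-30,-268,3,62.8],[0,-30,-268,3,62.8],[0,-30,-268,3,62.8],[0,-30,-268,3,62.8],[0,-30,-268,3,62.8],[0,-30,-268,3,62.8],[0,-30,-268,3,62.8],[0,-30,-268,3,62.8]]

```text
clock: 6.25
eef_pos: [503.5, 26.3, 149.0]
eef_rot: [-3.139, -0.0, 1.711]
wrist_force: [0.3, 0.1, -3.9]
finger_gap: 11.7
```

Run:
```python
from h import *
go(504,26.5,54,1.708); c=cam("wrist"); save(c,"w2")
```

```text
6.25 [503.5  26.3 149. ] [-3.139 -0.     1.711] [ 0.3  0.1 -3.9] 11.7
go [ 0.1  0.8 95. ] roll 0.2
```

View pics/w2.png

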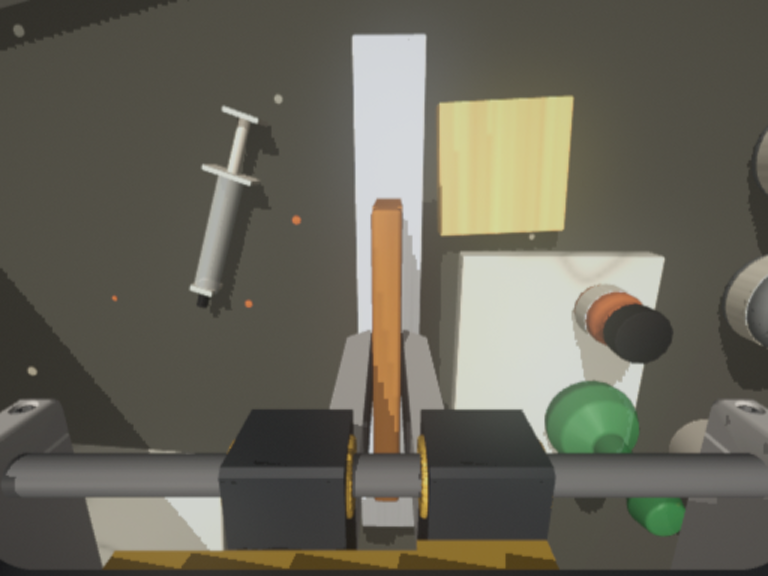

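The bar is held level (353–426, 35–520). The board (438–573, 97–235) and the plate's front edge (457, 255–400) lie just ahead of it. I'll measure these edges and the bar before lowering.

Run:
```python
from h import *
c=cam("wrist"); st()
im=c['img'].astype(float)
def edge(ch,v0,v1,u0,u1,s):
    P=[]
    for v in range(v0,v1):
        d=s*np.diff(cv2.GaussianBlur(ch[v:v+1,u0:u1],(3,1),0)[0]); k=d.argmax(); w=np.clip(d[max(k-1,0):k+2],0,None); P.append(((w*np.arange(max(k-1,0),max(k-1,0)+len(w))).sum()/w.sum()+u0+.5,v))
    l=cv2.fitLine(np.float32(P),cv2.DIST_HUBER,0,.01,.01).ravel(); return np.array([l[2:]-30*l[:2],l[2:]+30*l[:2]])
xh=np.array([np.cos(.137),np.sin(.137)])
for nm,a,z in (("plate",(im.min(2),180,265,295,320,1),(0,20)),("board",(im[:,:,0],72,150,285,300,1),(0,20)),("barR",(im.min(2),40,130,270,288,-1),(108,)),("barL",(im.min(2),40,210,228,244,1),(108,))):
    q=edge(*a)
    for zz in z:
        w=px2w(c,q,zz)[:,:2]; d=w[0]-w[1]; d*=np.sign(d[1]); print(nm,zz,np.round(w,1).tolist(),"yaw",round(np.arctan2(-d[0],d[1]),4),"x'",np.round(w@xh,1))
```

```text
6.35 [503.8  26.4 149.6] [-3.14 -0.    1.71] [ 0.4  0.4 -4. ] 11.4
plate 0 [[575.7, -65.9], [564.6, 15.1]] yaw 0.1368 x' [561.3 561.4]
plate 20 [[570.5, -55.0], [560.1, 20.9]] yaw 0.1368 x' [557.7 557.7]
board 0 [[523.9, 144.3], [535.8, 81.4]] yaw 0.1861 x' [538.7 541.9]
board 20 [[522.0, 142.1], [533.1, 83.1]] yaw 0.1861 x' [536.5 539.4]
barR 108 [[509.7, 106.7], [504.2, 146.8]] yaw 0.1364 x' [519.5 519.5]
barL 108 [[472.8, 128.0], [478.6, 86.2]] yaw 0.1376 x' [485.8 485.8]
```

Call:
send_rows:
  series:
    - [[0,0,0,40,0.1],[0,0,0,75,0.1],[0,0,0,88,0.1],[0,0,0,93,0.1],[0,0,0,96,0.1],[0,0,0,96,0.1]]

```text
clock: 6.95
eef_pos: [504.7, 26.2, 55.3]
eef_rot: [3.14, 0.0, 1.707]
wrist_force: [-1.1, 0.6, -3.4]
finger_gap: 11.8
```

Call:
send_rows:
  series:
    - [[0,0,5,0,0],[0,0,10,0,0],[0,0,15,0,0],[0,0,20,0,0],[0,0,24,0,0],[0,0,28,0,0],[0,0,31,0,0],[0,0,33,0,0],[0,0,35,0,0],[0,0,35,0,0]]

```text
clock: 7.95
eef_pos: [539.0, 31.0, 54.4]
eef_rot: [3.141, -0.0, 1.707]
wrist_force: [-0.9, -0.2, -4.8]
finger_gap: 11.5
```

Call:
send_rows:
  series:
    - [[0,0,1,0,0],[0,0,2,0,0],[0,0,3,0,0],[0,0,3.5,0,0],[0,0,3.5,0,0]]

```text
clock: 8.45
eef_pos: [541.8, 31.4, 54.3]
eef_rot: [-3.14, -0.0, 1.707]
wrist_force: [-4.9, -0.7, -0.4]
finger_gap: 11.4
```

Call:
send_rows:
  series:
    - [[0,0,0.5,0.5,0],[0,0,1,1,0],[0,0,1,1,0],[0,0,1,1,0]]

```text
clock: 8.85
eef_pos: [542.5, 31.4, 53.3]
eef_rot: [-3.14, -0.0, 1.707]
wrist_force: [-8.3, -2.0, 1.2]
finger_gap: 11.5
```

Run:
```python
from h import *
st(); c=cam("wrist"); save(c,"w3"); cv2.imwrite('pics/w3.png',cv2.resize(np.ascontiguousarray(c['img'][:330,170:400,::-1]),None,fx=1.8,fy=1.8,interpolation=cv2.INTER_CUBIC))
st()
```

```text
8.85 [542.5  31.4  53.3] [-3.14  -0.     1.707] [-8.3 -2.   1.2] 11.5
8.9 [542.5  31.4  53.3] [-3.14   0.     1.707] [-7.9 -2.2  1.4] 11.7
```

View pics/w3.png

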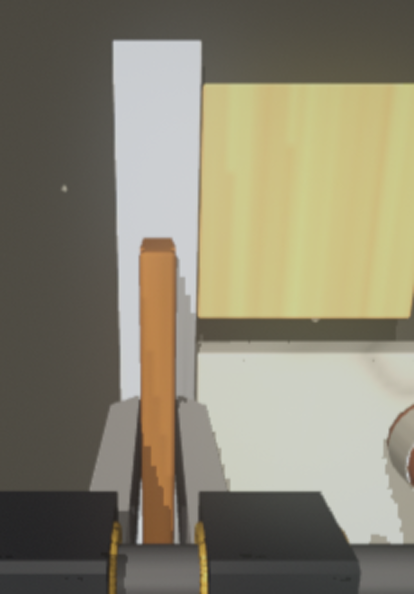

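The picture shows the bar flush along both the board front (200, 85–318) and the plate front (197, 345+). I'll ease off, let go and rise.

Call:
send_rows:
  series:
    - [[0,0,-0.5,-0.3,0],[0.5,0,-0.5,-0.3,0],[0.5,0,-0.5,-0.3,0],[0.5,0,-0.5,-0.3,0],[0.5,0,-0.5,-0.3,0],[0.5,0,-0.5,-0.3,0],[0.5,0,-0.5,-30,0],[0.5,0,-0.5,-70,0],[0.5,28,-0.5,-90,0],[0.5,28,-0.5,-90,0]]

```text
clock: 9.9
eef_pos: [540.0, 61.1, 146.5]
eef_rot: [3.136, 0.0, 1.709]
wrist_force: [1.0, 0.1, 0.2]
finger_gap: 47.1
```

Run:
```python
from h import *
st(); c=cam("wrist"); im=c['img'].astype(float)
cv2.imwrite('pics/w4.png',cv2.resize(np.ascontiguousarray(c['img'][:,:,::-1]),None,fx=1.5,fy=1.5,interpolation=cv2.INTER_CUBIC))
hsv=cv2.cvtColor(c['img'],cv2.COLOR_RGB2HSV)
for t,z in (("straightedge",12),):
  for r in manip.silhouettes(t,c)[:1]:
    m=r['pixels']; print(r['rect'],r['conf'])
    for q,zz in ((m&(hsv[:,:,1]>100),69),(m,12)):
        cn=max(cv2.findContours(q.astype(np.uint8),0,1)[0],key=cv2.contourArea)
        print(zz,[np.round(v,1) for v in cv2.minAreaRect(px2w(c,cn[:,0],zz)[:,:2].astype(np.float32))])
```

```text
9.9 [540.   61.1 146.5] [3.136 0.    1.709] [1.  0.1 0.2] 47.1
[240.2, 82.8, 31.4, 218.0] 0.78
69 [array([540.7,  35.6]), array([ 10. , 138.4]), np.float64(8.0)]
12 [array([540.9,  36.3]), array([ 35. , 266.5]), np.float64(7.5)]
```

View pics/w4.png

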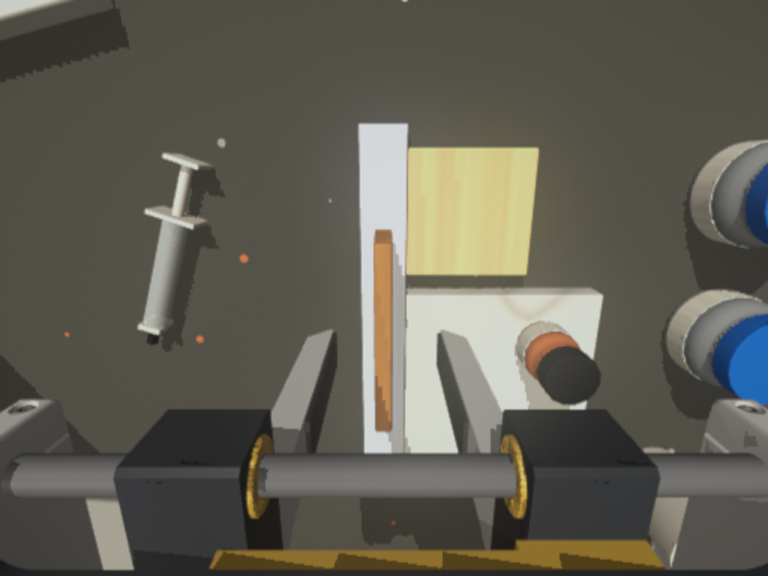

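The bar lies flush along both fronts, released. I'll re-grip 28 mm left of the handle's middle so that the fingers clear the hook rod, draw the bar back off the fronts, and lift.

Call:
send_rows:
  series:
    - [[0.5,0,-1,40,0],[0.5,0,-1,75,0],[0.5,0,-1,90,0],[0.5,0,-1,90,0],[0,0,-1,90,0],[0,0,-1,90,0],[0,0,-1,90,0],[0,0,-1,90,0],[0,0,-1,90,0],[0,0,-1,90,0]]
  newtons: 60

```text
clock: 11.0
eef_pos: [538.3, 59.1, 53.8]
eef_rot: [3.141, 0.0, 1.707]
wrist_force: [1.2, 0.6, 2.6]
finger_gap: 11.4
```

Call:
send_rows:
  series:
    - [[0,0,0,0,0],[0,0,0,0,0],[0,0,-4,0,0],[0,0,-10,0,0],[0,0,-16,0,0],[0,0,-20,-5,0],[0,0,-20,-20,0],[0,0,-20,-50,0],[0,0,-20,-90,0],[0,0,-20,-90,0]]

```text
clock: 12.0
eef_pos: [519.2, 56.5, 147.4]
eef_rot: [3.136, 0.0, 1.707]
wrist_force: [0.2, -0.8, -3.2]
finger_gap: 11.4
```

Run:
```python
from h import *
st(); c=cam("wrist"); save(c,"w5")
hsv=cv2.cvtColor(c['img'],cv2.COLOR_RGB2HSV)
im=c['img'].astype(float)
go(440,-260,250,1.75)
```

```text
12.0 [519.2  56.5 147.4] [3.136 0.    1.707] [ 0.2 -0.8 -3.2] 11.4
12.05 [518.2  56.4 144.7] [3.14  0.    1.707] [ 0.2  0.1 -4.7] 11.5
go [-302.9 -120.3 -105.5] roll -2.5
```

View pics/w5.png

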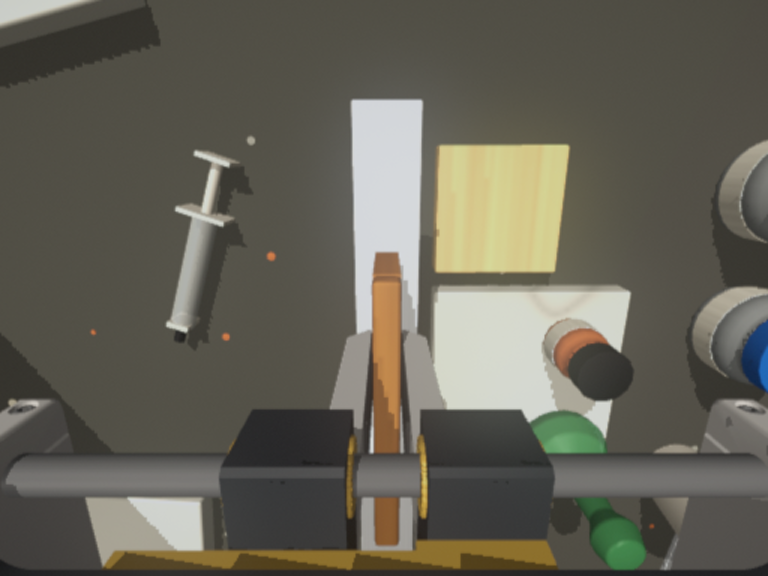

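The board front (436, 145–272) and plate front (433, 290–400) are in line and the bar is held level. I'll carry it to a lookout point near the hook and measure there.

Run:
```python
from h import *
c=cam("wrist"); im=c['img'].astype(float)
def edge(ch,v0,v1,u0,u1,s):
    P=[]
    for v in range(v0,v1):
        d=s*np.diff(cv2.GaussianBlur(ch[v:v+1,u0:u1],(3,1),0)[0]); k=d.argmax(); w=np.clip(d[max(k-1,0):k+2],0,None); P.append(((w*np.arange(max(k-1,0),max(k-1,0)+len(w))).sum()/w.sum()+u0+.5,v))
    l=cv2.fitLine(np.float32(P),cv2.DIST_HUBER,0,.01,.01).ravel(); return np.array([l[2:]-25*l[:2],l[2:]+25*l[:2]])
xh=np.array([np.cos(.137),np.sin(.137)])
for nm,a in (("plate",(im.min(2),200,265,284,305,1)),("board",(im[:,:,0],102,175,283,305,1))):
    w=px2w(c,edge(*a),20)[:,:2]; d=w[0]-w[1]; d*=np.sign(d[1]); print(nm,"yaw",round(np.arctan2(-d[0],d[1]),4),"x'",np.round(w@xh,2))
```

```text
plate yaw 0.1877 x' [556.81 560.02]
board yaw 0.1398 x' [557.73 557.58]
```

Call:
send_rows:
  series:
    - [[0,0,-10,-50,0],[0,-40,-30,-80,0],[0,-410,-145,-115,0],[0,-410,-145,-115,0],[0,-410,-145,-115,0],[0,-410,-145,-115,0],[0,-410,-145,-115,0],[0,-410,-145,-115,0],[0,-410,-145,-115,0],[0,-410,-145,-115,0]]

```text
clock: 13.1
eef_pos: [428.7, -371.4, 256.1]
eef_rot: [-3.139, -0.003, 1.706]
wrist_force: [1.0, 0.5, -3.8]
finger_gap: 11.2
```

Call:
send_rows:
  series:
    - [[0,-25,-5,0,0],[0,-25,-5,0,0],[0,-25,-5,0,0]]

```text
clock: 13.4
eef_pos: [428.0, -394.6, 256.0]
eef_rot: [-3.139, -0.004, 1.706]
wrist_force: [-0.4, -0.0, -4.1]
finger_gap: 11.2
```

Run:
```python
from h import *
st(); c=cam("wrist"); save(c,"w6"); print([(r['rect'],r['conf']) for r in manip.find_in("hook_seat",c)])
```

```text
13.4 [ 428.  -394.6  256. ] [-3.139 -0.004  1.706] [-0.4 -0.  -4.1] 11.2
[([376.7, 79.8, 134.0, 77.3], 0.63)]
```

View pics/w6.png

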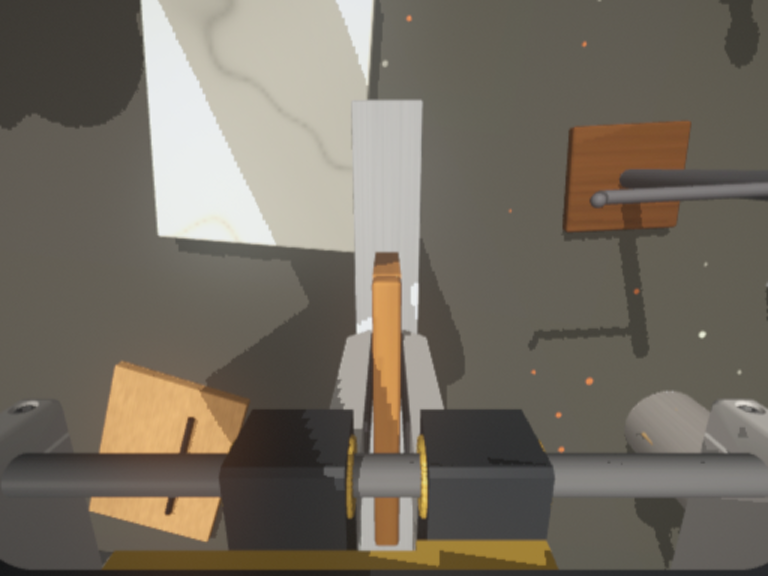

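The hook tip shows at (598,200), with the rod running to (765,188). The foot is at (565–690, 122–231).

Run:
```python
from h import *
c=cam("wrist"); cc=lambda u:(np.array(u)+.5)/1.5-.5
t=px2w(c,cc([(598,200)]),208)[0]; r=px2w(c,cc([(625,197),(764,188)]),190); print("tip",t.round(1),"rod",r.round(1).tolist(),"yaw",np.arctan2(*(r[1]-r[0])[[1,0]]))
f=px2w(c,cc([(570,128),(689,122),(677,229),(565,231)]),14)[:,:2]; print(f.round(1).tolist(),f.mean(0))
for a,b in ((0,1),(3,2)): print(np.arctan2(*(f[b]-f[a])[::-1]))
for a,b in ((0,3),(1,2)): d=f[a]-f[b]; print(np.arctan2(-d[0],d[1]))
# rail ends top face z = TCP z+17
z=256+17
q=px2w(c,cc([(387,277),(387,545)]),z); print("rail",q.round(1).tolist())
T=px2w(cam("top"),cc([(565,248)]),208); print("tip from top",T.round(1))
```

```text
tip [ 528.5 -314.9  208. ] rod [[552.2, -311.4, 190.0], [627.6, -296.1, 190.0]] yaw 0.20081198241085274
[[582.0, -256.4], [690.4, -236.2], [712.5, -333.9], [602.2, -351.1]] [ 646.77845233 -294.42790983]
0.18388594515012047
0.15485924312554808
0.2097362334557876
0.22237368330575805
rail [[422.9, -353.9, 273.0], [441.0, -485.4, 273.0]]
tip from top [[ 531.6 -310.3  208. ]]
```

```bash
python3 -c "
from h import *
go(465,-301,215.5,1.766)"
```

```text
13.6 [ 428.9 -394.   258. ] [-3.141e+00 -1.000e-03  1.708e+00] [ 0.2  0.4 -3.5] 11.6
go [87.1 48.6 42.6] roll -3.3
```

Call:
send_rows:
  series:
    - [[0,87,0,0,-3.3],[0,87,20,20,-3.3],[0,87,48.5,42.5,-3.3],[0,87,48.5,42.5,-3.3],[0,87,48.5,42.5,-3.3],[0,87,48.5,42.5,-3.3]]

```text
clock: 14.2
eef_pos: [464.7, -302.3, 216.6]
eef_rot: [3.141, 0.001, 1.765]
wrist_force: [0.2, -0.0, -2.7]
finger_gap: 11.1
```

Run:
```python
from h import *
go(553.5,-283.5,215.5,1.766); c=cam("wrist"); save(c,"w7"); c=cam("scene")
cv2.imwrite('pics/s7.png',cv2.resize(np.ascontiguousarray(c['img'][70:270,70:320,::-1]),None,fx=3,fy=3,interpolation=cv2.INTER_CUBIC))
```

```text
14.2 [ 464.7 -302.3  216.6] [3.141e+00 1.000e-03 1.765e+00] [ 0.2 -0.  -2.7] 11.1
go [ 1.4 90.8  1.2] roll -0.1
```

View pics/s7.png

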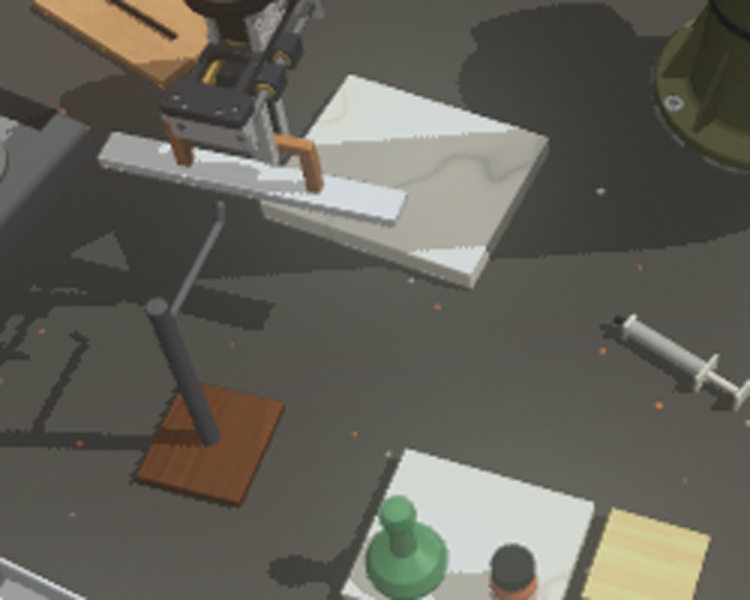

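The bar hangs level in front of the hook; its opening (legs at 183 and 315) faces the tip (220,207). I'll check the tip position with this camera, then enter.

Run:
```python
from h import *
c=cam("scene")
print("tip",px2w(c,[(220.5/3+69.7,205/3+69.7)],208).round(1),"posttop",px2w(c,[(157/3+69.7,306/3+69.7)],220).round(1))
print("predicted post top", [558.5+88.3,-309.5+17.4])
s=st()
```

```text
tip [[ 531.8 -310.3  208. ]] posttop [[ 647.7 -290.1  220. ]]
predicted post top [646.8, -292.1]
14.35 [ 464.6 -302.6  216.6] [3.141e+00 1.000e-03 1.764e+00] [-0.2  0.2 -2.8] 11.3
```

Call:
send_rows:
  series:
    - [[0,1,20,1,0],[0,1,40,1,0],[0,1,55,1,0],[0,1,65,1,0],[0,1,75,1,0],[0,1,83,1,0],[0,1,90,1,0],[0,1,92,1,0],[0,1,92,1,0]]

```text
clock: 15.25
eef_pos: [555.0, -283.4, 214.8]
eef_rot: [-3.141, -0.0, 1.765]
wrist_force: [-1.0, -0.2, -4.0]
finger_gap: 11.8
```

Call:
send_rows:
  series:
    - [[0,2,0,6,0],[0,2,0,12,0],[0,2,0,17,0],[0,2,0,20,0],[0,2,0,22,0],[0,2,0,22,0]]

```text
clock: 15.85
eef_pos: [554.5, -281.5, 192.6]
eef_rot: [-3.141, -0.0, 1.765]
wrist_force: [0.1, -0.1, -2.6]
finger_gap: 11.2
```

Call:
send_rows:
  series:
    - [[0,0,0,1,0],[0,0,0,2,0],[0,0,0,2,0],[0,0,0,2,0]]

```text
clock: 16.25
eef_pos: [554.6, -281.5, 191.0]
eef_rot: [3.141, 0.0, 1.765]
wrist_force: [0.1, 0.9, -3.5]
finger_gap: 11.4
```

Call:
send_rows:
  series:
    - [[0,0,0,0.7,0],[0,0,0,1.4,0],[0,0,0,1.4,0],[0,0,0,1.4,0]]

```text
clock: 16.65
eef_pos: [554.7, -281.5, 190.3]
eef_rot: [3.141, 0.001, 1.765]
wrist_force: [-2.9, 2.3, 4.6]
finger_gap: 11.3
```

Run:
```python
from h import *
s=st(); print(s['moment']); c=cam("scene"); st()
cv2.imwrite('pics/s8.png',cv2.resize(np.ascontiguousarray(c['img'][100:260,70:230,::-1]),None,fx=3.7,fy=3.7,interpolation=cv2.INTER_CUBIC))
```

```text
16.65 [ 554.7 -281.5  190.3] [3.141e+00 1.000e-03 1.765e+00] [-2.9  2.3  4.6] 11.3
[ 0.26213422  0.31437921 -0.09687576]
16.7 [ 554.7 -281.5  190.2] [3.141e+00 1.000e-03 1.765e+00] [-2.5  2.2  6. ] 11.5
```

View pics/s8.png

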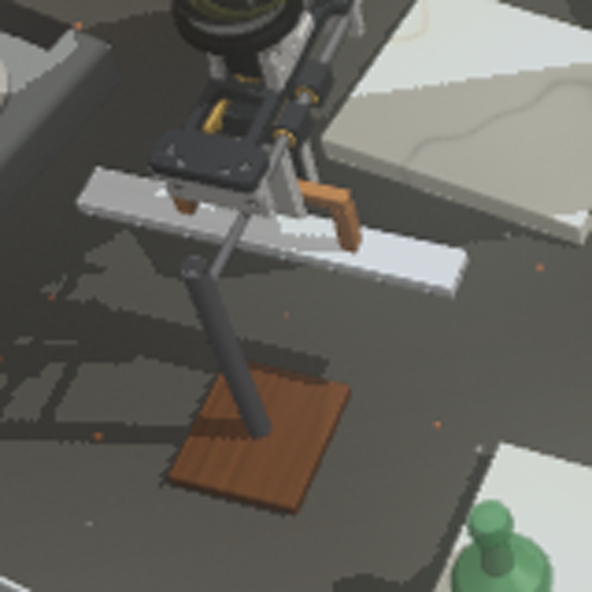

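The rod passes through the opening and the weight has gone onto it (contact at TCP z 190.3, as expected). I'll ease off, open and rise.

Call:
send_rows:
  series:
    - [[0,0,0,-0.6,0],[0,0,0,-0.6,0],[0.15,0,0,-0.6,0],[0.25,0,0,-0.6,0],[0.35,0,0,-0.6,0],[0.45,0,0,-0.6,0],[0.45,0,0,-0.6,0],[0.45,0,0,-0.6,0],[0.45,0,0,-0.6,0]]

```text
clock: 17.6
eef_pos: [554.6, -281.5, 190.1]
eef_rot: [3.142, 0.0, 1.765]
wrist_force: [0.3, 0.0, -0.5]
finger_gap: 42.3
```

Call:
send_rows:
  series:
    - [[0.45,0,0,-10,0],[0.45,0,0,-25,0],[0.45,0,0,-50,0],[0.45,0,0,-90,0],[0.45,0,0,-140,0],[0.45,0,-50,-150,0],[0.45,0,-100,-150,0],[0.45,0,-150,-150,0],[0.45,0,-150,-150,0],[0.45,0,-150,-150,0]]

```text
clock: 18.6
eef_pos: [406.9, -310.7, 341.4]
eef_rot: [3.14, 0.002, 1.763]
wrist_force: [-0.2, 0.2, 0.4]
finger_gap: 42.2
```

Run:
```python
from h import *
st(); c=cam("scene")
cv2.imwrite('pics/s9.png',cv2.resize(np.ascontiguousarray(c['img'][90:300,70:340,::-1]),None,fx=2.8,fy=2.8,interpolation=cv2.INTER_CUBIC))
```

```text
18.6 [ 406.9 -310.7  341.4] [3.140e+00 2.000e-03 1.763e+00] [-0.2  0.2  0.4] 42.2
```

View pics/s9.png

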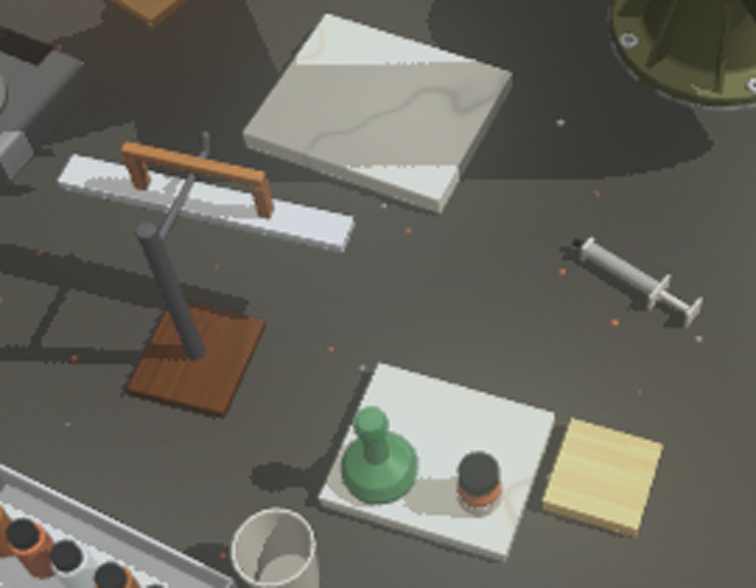

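The straightedge hangs level on the rod (rail 125–268, 143–185). Last check: the front line and stillness.

Run:
```python
from h import *
c=cam("top"); im=cv2.resize(c['img'],None,fx=3,fy=3,interpolation=cv2.INTER_CUBIC).astype(float); c2=cam("scene")
xh=np.array([np.cos(.137),np.sin(.137)]); yh=np.array([-xh[1],xh[0]]); e=np.array([560,21.5])
e=e-xh*(e@xh-557.7)
def front(ch,t0,t1):
    out=[]
    for t in np.linspace(t0,t1,25):
        p=[e+(t-63)*yh*1.0+s*xh for s in np.arange(-14,14,.5)]
        uv=w2px(c,np.c_[p,np.full(len(p),20.)]); m=(uv+.5)*3-.5
        v=cv2.remap(ch.astype(np.float32),m[:,0].astype(np.float32)[None],m[:,1].astype(np.float32)[None],1)[0]
        h=(v[:6].mean()+v[-6:].mean())/2; k=np.argmax(v>h); out.append(-14+.5*(k-(v[k]-h)/(v[k]-v[k-1])))
    out=np.array(out); k=np.polyfit(np.linspace(t0,t1,25),out,1); print("median",np.median(out).round(2),"slope",k[0].round(4),"spread",out.std().round(2))
front(im.min(2),-70,80); front(im[:,:,0],118,190); front(im[:,:,0],-70,80)
d=[c2['img'].astype(int)]
for i in range(8): x=cam("scene")
print("moved", np.abs(x['img'].astype(int)-d[0]).max()); st()
```

```text
median -1.33 slope -0.0004 spread 0.4
median -1.71 slope 0.0021 spread 0.39
median -1.53 slope -0.0007 spread 0.42
moved 54
19.15 [ 407.5 -310.3  339.9] [-3.141 -0.     1.765] [-0.   0.2  0.4] 42.2
```

Run:
```python
from h import *
a=cam("scene")['img'].astype(int)
for i in range(8): x=cam("scene")
d=np.abs(x['img'].astype(int)-a).max(2)>25
print(d.sum(), d[130:190,85:205].sum()); st()
print(manip.sign_off())
```

```text
32 0
19.6 [ 407.3 -310.4  340.1] [ 3.142 -0.     1.765] [ 0.2  1.5 -0.1] 42.2
the job is handed in; nothing more can be done
None
```

The board is in line with the marble plate, and the straightedge hangs by its handle on the hook. I handed the job in at about 19.6 s of the 72 s allowed.

- **Alignment:** I laid the straightedge in front of both and slid it until it was flush with the plate's front edge at about 8 N, which pushed the board back. I let go of it there, then gripped the handle again off-centre, drew it back off the fronts, and hung it on the rod. The gripper never touched the board.
- **Front line:** the last top-camera fit puts the board and plate fronts within about 0.4 mm and 3 mrad of each other.
- **Hanging:** the straightedge hangs level with the gripper well clear. No pixels changed around it over the last 0.4 s.
- **Other things:** nothing else looked moved in the pictures, but I did not measure the other objects again.

**Checks that disagreed:**
- One wrist-camera fit of the plate's front edge was thrown off, reading a yaw of 0.188 against 0.137 in every other fit. The final top-camera fit settled it.
- The cameras' estimates of the hook tip differed by about 5 mm, so I aimed between them, and the opening cleared the rod.
- A first before-and-after picture comparison showed one pixel change of 54, cause not traced. The repeat showed 32 changed pixels, none of them near the straightedge.

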